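# Shut the lower parts case and lock the carry case onto its lid

### The job

First swing the lid of the lower parts case fully shut. Then lift the carry case by its handle off the sloping stand and set it down level, without dropping it or tipping it over, on the lower case so that the recesses in its base lock over the four lugs and it sits flat on the lid. Leave the lower case and the other things on the bench where they stand.

Things in the scene. Friction and masses are not known exactly. Their poses are not given: they have to be found in the camera images.
- lower_case: Lower stacking case, loose but full (about 2.3 kg): grey open-topped body 104 mm (x) by 140 mm (y) by 58 mm high with 4 mm walls, and a green hinged lid 104 x 140 x 10 mm. Origin: centre of its underside; z up. The hinge runs along y on its +x side, away from the robot; two latch keepers on its front (-x).
- lower_lid (a joint): Hinge angle of the lower case's lid in rad: 0 = shut flat on the body, growing as it opens upward and back (1.57 = upright, 1.9 = stop). A stiff friction hinge (0.13 N m, about 1.3 N at the free edge): the lid stays at whatever angle it is left, so bring it all the way down.
- lid_hinge (a point): Middle of the lid's hinge line, 56 mm along +x from the lower case's centre and 58 mm above the bench. y is the hinge line; x and z turn with the lid (z straight up when it is shut).
- lid_edge (a point): Middle of the lid's free edge, on its outer face, 108 mm from the hinge line. Axes turn with the lid: x from the free edge to the hinge, z the outward normal of the outer face. The lid's middle (35 mm either side of this point along y) has no lugs.
- lid_top (a point): Centre of the lid's outer face, 68 mm above the bench when shut; axes as lid_edge. Round it stand four round black lugs, 22 mm across for 6 mm of height, then tapering to 16 mm at their tips 10 mm up, centred 32 mm (x) and 46 mm (y) either side.
- case_stand: Fixed grey sheet-steel stand, 152 mm wide (y), 126 mm deep (x), 73 mm high at the back. Its deck slopes 30 degrees, rising along its +x, which points roughly to the robot's right, with a lip 12 mm high along the low edge and 6 mm rims at the sides. Origin: centre of its underside, on the bench.
- upper_case: Carry case, 0.3 to 0.65 kg, stays closed: grey body, green lid, 104 mm (x) by 140 mm (y) by 58 mm high, black handle on top. Starts on the stand's deck, leaning 30 degrees its lid facing up and to the robot's left, its front (-x) edge against the lip. Origin: centre of its underside; z out through the lid. Fits the lower lid either way round (half a turn).
- upper_base (a point): Centre of the carry case's underside; axes as the case. The underside has four square recesses, 26 x 26 mm and 12 mm deep, centred 32 mm (x) and 46 mm (y) either side of this point: they take the lower lid's lugs with 2 mm of play all round, and the underside then lies flat on the lid.
- upper_handle (a point): Centre of the handle's grip bar, on the carry case's z axis, 88 mm above its underside; axes as the case. The bar is 16 mm wide (x), 14 mm high, 100 mm long (along y), on two posts 76 mm apart, with 23 mm of free space between bar and lid.
- masking_tape: Roll of cream masking tape lying flat, 105 mm across, 24 mm high; a bystander, loose. Origin: centre of its underside.
- tape_measure: Red tape measure, 62 x 79 x 36 mm; a bystander, loose. Origin: centre of its underside.
- grease_tin: Tin of grease with a press lid, 77 mm across, 70 mm high; a bystander, loose. Origin: centre of its underside.
- sanding_block: Cork-faced sanding block, 61 x 106 x 34 mm; a bystander, loose. Origin: centre of its underside.
- screw_jar: Clear glass jar with a grey metal lid, 72 mm across, 102 mm high; a bystander, loose. Origin: centre of its underside.
- offcut1: Brown wood offcut, 45 x 110 x 32 mm; a bystander, loose. Origin: centre of its underside.
- nut1: Rusty hexagon nut, 24 x 27 x 13 mm; a bystander, loose. Origin: centre of its underside.
- pipe_elbow: Black pipe elbow, 67 x 67 x 42 mm; a bystander, loose. Origin: centre of its underside.

How it is judged:
On the way, in this order (a step that is already met when the one before it is completed fails the run):
1. the lower case's lid is shut while the carry case still lies on the stand (value of joint lower_lid below 0.04 rad and distance of upper_case from where it was at the start of the episode below 0.03 m), for 0.2 s.
2. the carry case has been lifted off the stand (height (world z) of upper_case above 0.072 m and contact force between upper_case and case_stand below 0.05 N), for 0.1 s.
At the end, for the whole second after the job is handed in: The lower lid is shut (within 0.04 rad) and the carry case rests on it upright and at rest, locked over the lugs: its underside within 3 mm of the lid's face, centred within 6 mm, square within 0.08 rad (either way round), level within 0.05 rad (value of joint lower_lid below 0.04 rad and z of upper_case in the frame of lid_top between -0.004 and 0.003 m and horizontal distance between upper_case and lid_top below 0.006 m and angle between the y axis of upper_case and the y axis of lower_case, either way round below 0.08 rad and angle between upper_case's own z axis and vertical below 0.05 rad and contact force between upper_case and lower_case above 0.5 N and linear speed of upper_case below 0.02 m/s); the robot touches nothing.
It fails at once if the carry case is tipped over (more than 57 degrees from upright) (angle between upper_case's own z axis and vertical above 1 rad).
It fails at once if the carry case is dropped (falls free faster than 0.5 m/s) (linear speed of upper_case above 0.5 m/s and contact force between the fingers and upper_case below 0.05 N).
It fails at once if the lower case is shoved more than 50 mm or tipped up (distance of lower_case from where it was at the start of the episode above 0.05 m or angle between lower_case's own z axis and vertical above 0.25 rad).
It fails at once if another thing on the bench is shoved more than 40 mm (distance of any of masking_tape, tape_measure, grease_tin, sanding_block, screw_jar, offcut1, nut1, pipe_elbow from where it was at the start of the episode above 0.04 m).
It also fails if it takes over 54 s, if anything falls off the work surface, if the arm or the gripper's body presses on something with over 40 N, if the wrist force passes 120 N, or if a joint passes its speed limit or range.

### The arm

A 6-joint arm with a two-finger parallel gripper is mounted at the origin on the work surface; the furniture and walls round the work are solid. World frame = base frame: x ahead of the robot, y to its left, z up, the work surface at z = 0. Lengths are in m, angles in rad, forces in N, time in s.
With the tool pointing down it reaches from about 0.35 to 0.975 m from the base axis. Payload 4.9 kg.
Tool frame: the origin (TCP) lies between the finger pads; the fingertips stand 19 mm ahead of it and the grasp point (between the pads) is the TCP; z points along the fingers, y is the line along which they close (so a half turn about z gives the same grasp; the last joint's range is limited). The gripper opens to 85 mm and grips with 20 to 120 N. Pads are 22 mm wide; open, the fingers measure 114 mm over their backs; the gripper's body (76 mm by 85 mm) begins 54 mm behind the grasp point. The pads swing forward as they close: fully open they stand 13 mm farther back than shut.
Start: joints at [0.99, 0.053, 1.613, -0, 1.476, -0.119], TCP at [0.278, 0.56, 0.25] pointing down, gripper open.
Joint ranges: [-3.01, 3.01], [-1.01, 2.22], [0.06, 2.58], [-1.02, 4.17], [0.09, 2.62], [-3.14, 3.14]. Speed limits (rad/s): [2.57, 2.57, 3.14, 3.14, 3.14, 3.14].

### API

Orientations are given as a rotation vector (axis times angle).
In Python, from station import ctrl gives the robot as it stands. The module is installed in compiled form; this text tells all that it offers.
- The arm moves only by the tool servo_tool, never from a script. Its argument "increments" is a list that holds one entry, the list of rows, each a list of 5 numbers: the finger opening in cm, from 0 to 8.54, then the shift along the tool's x, y, z in cm, then the turn about the tool's z in degrees. A call has 1 to 5 rows; each row is the pose to reach, as a shift and turn from the pose commanded when the call began, along the tool's axes at that moment; what a row does not reach only later rows make up. A row lasts 1/10 s, in which the tool goes at most 50 mm and 8.59 degrees, less where a joint would pass 70% of its speed; a pose out of reach is approached as far as the arm can. A call with a gripper value outside its range is refused whole. The fingers move at their own pace and stop on an object; "newtons" is the grip in N (left out, the last holds). Time passes only in rows, so rows that repeat a pose let the fingers close. It gives the time, the measured TCP pose, the force, the opening and the grip force at its end, in the units of the state.
- ctrl.get_obs(): the state, without advancing time (a new reading comes with each control period).
- ctrl.get_image(name): name is "scene" or "top" or "wrist"; returns a dict with "img" (480x640x3 uint8, red, green, blue), "fx", "fy", "cx", "cy" (pixels), "rvec" (rotation vector, rad) and "tvec" (3), from world to camera coordinates, as OpenCV has them; the wrist camera has in their place "mount" (4x4, takes a point from camera to tool coordinates, whose origin is the TCP and whose axes are the flange's). Camera axes: x right, y down, z forward; pixel columns grow to the right and rows downward; lengths in m; the calibration is good to about 2 mm. A picture is of the moment at which its call begins: read the wrist's pose just before it. There is no depth.
- ctrl.finish_job(): hands the job in; it is judged then, once.
The state is a dict: "t": time; "q": joint angles; "dq": joint speeds; "effort": joint torques, N m; "tool_pos": TCP position; "tool_rot": TCP orientation; "contact_force": force on the tool from outside, world axes, zero at the start; "wrist_torque": the same for the moment, N m; "opening": finger opening in m; "grip_force": force on a finger pad.
Only numpy, scipy, OpenCV 4.12 (cv2) and the standard library are available. Lean on these libraries where they do the work, as an engineer would, in place of code of your own. Each camera call takes 0.05 s, during which the arm holds its last target. There are 200 camera calls.

## Working session

There is one attempt and no reset: what is moved stays moved. The work goes in short steps, Python scripts to look and compute and a tool call to move; the robot and the scene stay as the last step left them, time stands still between calls to the robot, and variables do not carry over. Pictures are saved under pics/ and viewed, at most 10 in all, crops included, and the job is handed in when it is done.

Besides the shell and the picture viewer there is one more tool, called by a JSON object that holds its "op" and its "data", one argument or row to a line. servo_tool: Moves the arm, as the interface text tells. Its arguments: {"type":"object","properties":{"increments":{"type":"array"},"newtons":{"type":"number"}},"required":["increments"]}

```bash
mkdir -p pics
cat > h.py <<'E'
import numpy as np, cv2
from station import ctrl
from scipy.spatial.transform import Rotation as R
def snap(name,fn):
    o=ctrl.get_obs(); d=ctrl.get_image(name); cv2.imwrite('pics/'+fn,cv2.cvtColor(d['img'],cv2.COLOR_RGB2BGR))
    K=np.array([[d['fx'],0,d['cx']],[0,d['fy'],d['cy']],[0,0,1]])
    if name=='wrist':
        T=np.eye(4);T[:3,:3]=R.from_rotvec(o['tool_rot']).as_matrix();T[:3,3]=o['tool_pos']
        C=T@d['mount']; C=np.linalg.inv(C)
    else:
        C=np.eye(4);C[:3,:3]=R.from_rotvec(d['rvec']).as_matrix();C[:3,3]=d['tvec']
    np.savez('pics/'+fn[:-4]+'.npz',K=K,C=C)
    return K,C
def load(fn):
    z=np.load('pics/'+fn+'.npz');return z['K'],z['C']
def ray(fn,u,v,z):  # intersect with height z
    K,C=load(fn);Rt=C[:3,:3].T;c=-Rt@C[:3,3];d=Rt@np.linalg.solve(K,[u,v,1]);return c+d*(z-c[2])/d[2]
def proj(fn,P):
    K,C=load(fn);P=np.atleast_2d(P);q=(C[:3,:3]@P.T).T+C[:3,3];q=q@K.T;return q[:,:2]/q[:,2:]
E
python3 -c "
from h import *
snap('top','top0.png');snap('scene','sc0.png');print(ctrl.get_obs())
for n in('top0','sc0'):
  K,C=load(n);print(K,-C[:3,:3].T@C[:3,3],C[:3,:3])
"
```

```text
{'t': 0.1, 'q': array([ 9.89991879e-01,  5.32934562e-02,  1.61418273e+00,  3.81426027e-05,
        1.47598635e+00, -1.18984081e-01]), 'dq': array([-2.43150951e-05, -5.84853198e-04, -2.31993436e-03,  1.01113811e-03,
       -1.82783544e-03, -1.58101890e-03]), 'effort': array([ 4.82367777e-04, -3.94903994e+01, -3.71363139e+01, -1.01491812e-04,
        3.87670836e-03, -1.73906841e-05]), 'tool_pos': array([0.27817306, 0.5590859 , 0.24916875]), 'tool_rot': array([-7.18846782e-01, -3.05754887e+00,  2.73819191e-03]), 'contact_force': array([-0.24175983,  0.42151234,  0.30362262]), 'wrist_torque': array([ 0.01548125,  0.02433305, -0.00596697]), 'grip_force': 0.0, 'opening': 0.08555990703869759}
[[484.33863157   0.         326.6750229 ]
 [  0.         484.33863157 248.84831743]
 [  0.           0.           1.        ]] [ 0.31147314 -0.04309343  1.09997805] [[ 0.01440859 -0.99989227 -0.00279923]
 [-0.9924206  -0.01395912 -0.12209213]
 [ 0.12203991  0.00453719 -0.99251482]]
[[537.70283133   0.         316.82721128]
 [  0.         537.70283133 252.14254934]
 [  0.           0.           1.        ]] [-0.13341774 -0.6097019   0.78903501] [[ 0.72689637 -0.68653852 -0.01692687]
 [-0.45938752 -0.46777557 -0.7550822 ]
 [ 0.51047504  0.5566425  -0.65541159]]
```

View pics/top0.png

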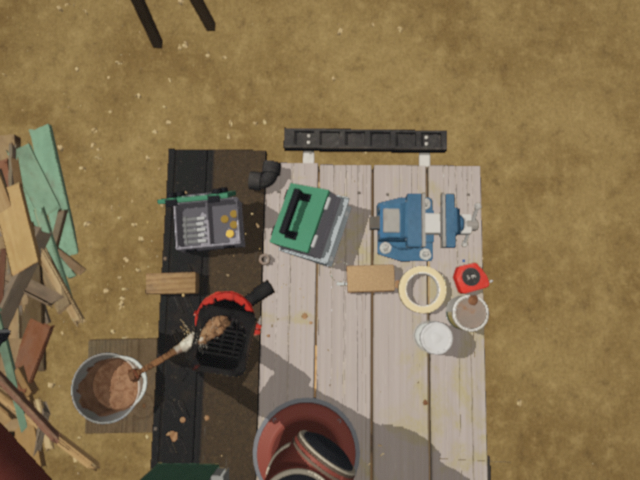

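View pics/sc0.png

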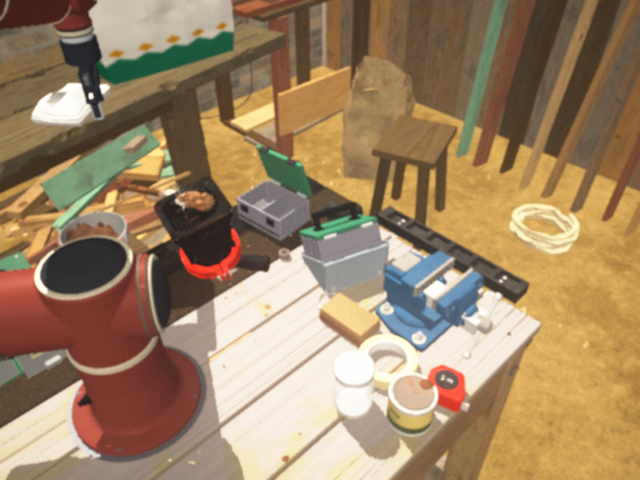

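```bash
python3 -c "
from h import *
a=cv2.imread('pics/top0.png')[165:285,150:360];cv2.imwrite('pics/c1.png',cv2.resize(a,None,fx=3.8,fy=3.8,interpolation=cv2.INTER_CUBIC))
a=cv2.imread('pics/sc0.png')[130:310,225:405];cv2.imwrite('pics/c2.png',cv2.resize(a,None,fx=3.3,fy=3.3,interpolation=cv2.INTER_CUBIC))
for p in [(208,222),(310,222),(265,178),(160,283),(265,259)]: print(p,ray('top0',*p,.058))
print(R.from_rotvec(ctrl.get_obs()['tool_rot']).as_matrix())
"
```

```text
(208, 222) [0.49502153 0.221679   0.058     ]
(310, 222) [ 0.49811956 -0.00108691  0.058     ]
(265, 178) [0.59528217 0.10011218 0.058     ]
(160, 283) [0.36054653 0.31908685 0.058     ]
(265, 259) [0.4156001  0.09472719 0.058     ]
[[-8.95241103e-01  4.45580800e-01 -1.05773881e-03]
 [ 4.45581979e-01  8.95239812e-01 -1.54242077e-03]
 [ 2.59656812e-04 -1.85214782e-03 -9.99998251e-01]]
```

View pics/c1.png

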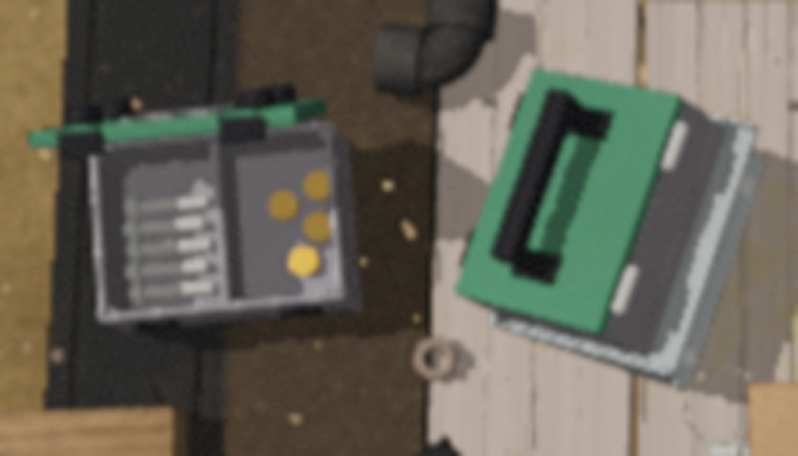

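View pics/c2.png

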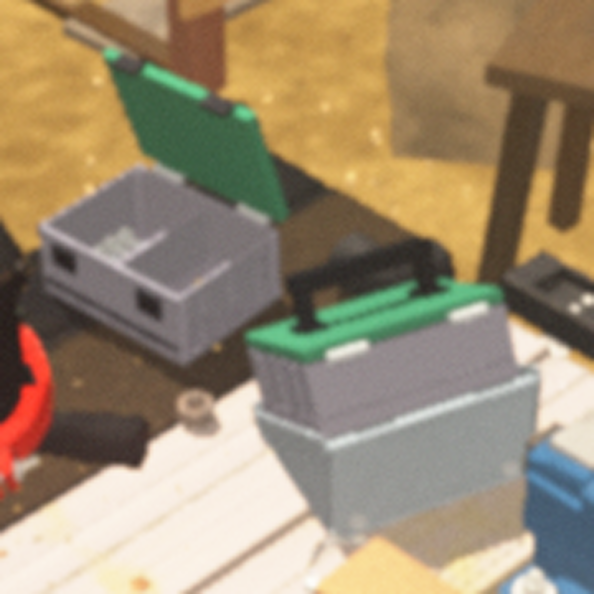

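```bash
cat > fit.py <<'E'
from h import *
from scipy.optimize import least_squares
t=lambda p:(np.array(p)/3.8+[150,165]); s=lambda p:(np.array(p)/3.3+[225,130])
def T(yaw,tilt,L,p):
    return (R.from_euler('z',yaw)*R.from_euler('y',-tilt)).apply(np.array(L,float)/1000)+p
# lower case
Lt=[(-52,70,58),(-52,-70,58),(52,-70,58),(52,70,58)];Pt=t([(98,320),(350,305),(332,122),(90,150)])
Ls=[(-52,70,58),(-52,-70,58),(52,-70,58)];Ps=s([(42,228),(183,295),(278,235)])
f=lambda v:np.r_[(proj('top0',T(v[2],0,Lt,[v[0],v[1],0]))-Pt).ravel(),(proj('sc0',T(v[2],0,Ls,[v[0],v[1],0]))-Ps).ravel()]
r=least_squares(f,[.5,.22,0]);print('lower',r.x,r.fun.reshape(-1,2).round(1).tolist());v=r.x
# lid angle: free edge outer corners (108 from hinge, +10 outward)
def lid(a): 
    c,sn=np.cos(a),np.sin(a)
    return T(v[2],0,[(56-108*c+n*sn,y,58+108*sn+n*c) for y in(70,-70) for n in(0,)],[v[0],v[1],0])
for a in(1.4,1.5,1.6,1.7,1.8,1.9): print(a,((proj('sc0',lid(a))-[225,130])*3.3).round().tolist(),((proj('top0',lid(a))-[150,165])*3.8).round().tolist())
# upper
Lt=[(-52,70,58),(52,70,58),(52,-70,58),(-52,-70,58)];Pt2=t([(540,70),(692,100),(603,332),(460,288)])
Ls2=[(52,-70,58),(52,70,58),(-52,-70,58)];Ps2=s([(322,355),(503,292),(248,333)])
g=lambda w:np.r_[(proj('top0',T(w[3],np.radians(30),Lt,w[:3]))-Pt2).ravel(),(proj('sc0',T(w[3],np.radians(30),Ls2,w[:3]))-Ps2).ravel()]
r=least_squares(g,[.5,0,.05,-1.5]);w=r.x;print('upper',w,r.fun.reshape(-1,2).round(1).tolist())
h=T(w[3],np.radians(30),[(0,0,88),(0,50,88),(0,-50,88)],w[:3]);print('handle',h,((proj('top0',h)-[150,165])*3.8).round().tolist())
E
python3 fit.py
```

```text
lower [0.49207792 0.22214137 0.11360676] [[1.4, 0.8], [-0.6, -1.6], [0.5, -0.1], [0.6, -1.3], [-2.0, -0.8], [-1.4, 1.7], [0.3, -1.3]]
1.4 [[111.0, 43.0], [261.0, 109.0]] [[29.0, 128.0], [298.0, 102.0]]
1.5 [[121.0, 36.0], [271.0, 101.0]] [[27.0, 107.0], [296.0, 81.0]]
1.6 [[132.0, 30.0], [282.0, 94.0]] [[26.0, 87.0], [294.0, 61.0]]
1.7 [[143.0, 25.0], [292.0, 89.0]] [[25.0, 67.0], [293.0, 41.0]]
1.8 [[153.0, 21.0], [302.0, 85.0]] [[26.0, 49.0], [293.0, 23.0]]
1.9 [[164.0, 20.0], [312.0, 82.0]] [[26.0, 31.0], [292.0, 5.0]]
upper [ 0.49710571 -0.01037909  0.035991   -1.88399623] [[0.6, -1.4], [-0.4, -2.3], [1.1, -0.2], [0.4, 0.9], [-4.7, -0.1], [1.6, -0.3], [0.1, 1.5]]
handle [[0.5106623  0.03148043 0.11220123]
 [0.55822993 0.0160752  0.11220123]
 [0.46309468 0.04688565 0.11220123]] [[545.0, 176.0], [575.0, 91.0], [515.0, 261.0]]
```

```bash
cat >> h.py <<'E'
def go(x,y,z,psi):
    o=ctrl.get_obs();M=R.from_rotvec(o['tool_rot']).as_matrix();p=M.T@(np.array([x,y,z])-o['tool_pos'])*100
    d=np.degrees(np.arctan2(M[1,1],M[0,1])-psi);print(p.round(2),((d+180)%360-180).round(1))
E
python3 -c "
from h import *
go(.592,.234,.25,.1136)"
```

```text
[-42.58 -15.12  -0.07] 57.0
```

{"op": "servo_tool", "data": {
  "increments": [
    [[0, -4.4, -1.6, 0, 8.5], [0, -8.8, -3.2, 0, 17], [0, -13.2, -4.8, 0, 25.5], [0, -17.6, -6.4, 0, 34], [0, -22, -7.8, 0, 42.5]]
  ]
}}

```text
t: 0.6
tool_pos: [0.4413, 0.39, 0.2498]
tool_rot: [-1.786, -2.584, 0.001]
contact_force: [1.2, 0.5, -0.7]
opening: 0.0122
grip_force: 0.0
```

```bash
python3 -c "
from h import *
go(.592,.234,.25,.1136)"
```

```text
[-19.92   8.58  -0.02] 14.2
```

{"op": "servo_tool", "data": {
  "increments": [
    [[0, -4.4, 1.9, 0, 7.2], [0, -8.8, 3.8, 0, 14.4], [0, -13.2, 5.7, 0, 14.4], [0, -17.6, 7.6, 0, 14.4], [0, -19.8, 8.6, 0, 14.4]]
  ]
}}

```text
t: 1.1
tool_pos: [0.5938, 0.2346, 0.2496]
tool_rot: [2.093, 2.343, -0.002]
contact_force: [-0.3, 0.0, -0.1]
opening: 0.0001
grip_force: 0.0
```

```bash
python3 -c "
from h import *
go(.592,.234,.15,.1136)
snap('wrist','w1.png')"
```

```text
[-0.03 -0.18  9.96] -0.0
```

View pics/w1.png

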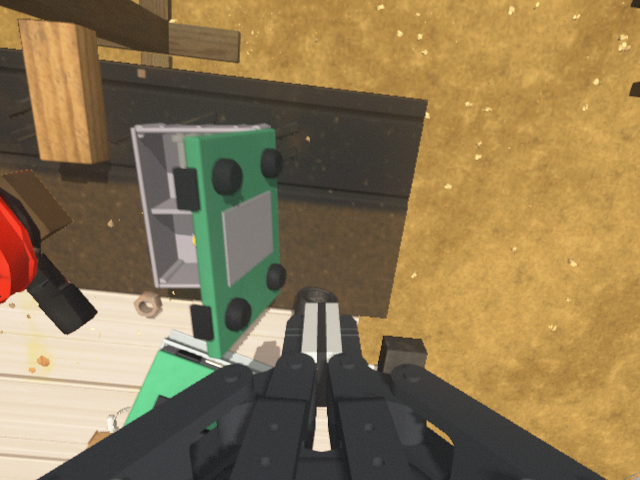

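```bash
cat > lc.py <<'E'
from h import *
import sys
v=np.array([.49208,.22214,.1136])
def lw(x,y,z): return R.from_euler('z',v[2]).apply(np.array([x,y,z])/1000)+[v[0],v[1],0]
E
python3 -c "
from lc import *
for a in (1.2,1.3,1.4):
  c,s=np.cos(a),np.sin(a)
  print(a,proj('w1',[lw(56-r*c+n*s,y,58+r*s+n*c) for r,n in((108,0),(108,10),(0,10)) for y in(70,-70)]).round().tolist())
print(proj('w1',[lw(-52,70,58),lw(-52,-70,58)]))
K,C=load('w1');print(-C[:3,:3].T@C[:3,3])
"
```

```text
1.2 [[163.0, 142.0], [192.0, 360.0], [178.0, 142.0], [204.0, 363.0], [273.0, 132.0], [280.0, 293.0]]
1.3 [[180.0, 142.0], [206.0, 363.0], [196.0, 143.0], [219.0, 365.0], [274.0, 132.0], [280.0, 293.0]]
1.4 [[198.0, 143.0], [221.0, 365.0], [216.0, 143.0], [236.0, 367.0], [274.0, 132.0], [281.0, 292.0]]
[[125.70368759 131.80680161]
 [151.45815024 291.50193751]]
[0.58429061 0.31962015 0.37297951]
```

```bash
python3 -c "
from lc import *
for a in (1.3,1.1,.9,.7,.5,.3,.15,0,-.03):
  c,s=np.cos(a),np.sin(a); r=85+5*(1.3-a)
  x,z=56-r*c+10*s+13,58+r*s+10*c+19
  print(a,((x-102)/10).round(1),((249.6-z)/10).round(1))
"
```

```text
1.3 -4.6 8.8
1.1 -6.3 9.1
0.9 -7.9 9.8
0.7 -9.4 10.8
0.5 -10.6 12.1
0.3 -11.6 13.6
0.15 -12.1 14.9
0 -12.4 16.3
-0.03 -12.5 16.5
```

{"op": "servo_tool", "data": {
  "increments": [
    [[0, 0, 0, 4, 0], [0, 0, 0, 8, 0], [0, 0, 0, 8.8, 0], [0, 0, -2, 8.8, 0], [0, 0, -4, 8.8, 0]]
  ]
}}

```text
t: 1.65
tool_pos: [0.5518, 0.2333, 0.1624]
tool_rot: [-2.089, -2.346, 0.001]
contact_force: [0.2, 0.4, -0.7]
opening: 0.0001
grip_force: 0.0
```

{"op": "servo_tool", "data": {
  "increments": [
    [[0, 0, -1.0, 0, 0], [0, 0, -2.3, 0.3, 0], [0, 0, -3.9, 1.0, 0], [0, 0, -5.4, 2.0, 0], [0, 0, -6.6, 3.3, 0]]
  ]
}}

```text
t: 2.15
tool_pos: [0.4875, 0.2261, 0.1315]
tool_rot: [2.087, 2.345, 0.006]
contact_force: [0.8, 0.7, 0.7]
opening: -0.0002
grip_force: 0.6
```

{"op": "servo_tool", "data": {
  "increments": [
    [[0, 0, -0.6, 0.8, 0], [0, 0, -1.0, 1.6, 0], [0, 0, -1.5, 2.9, 0], [0, 0, -1.8, 4.2, 0], [0, 0, -1.8, 4.4, 0]]
  ]
}}

```text
t: 2.65
tool_pos: [0.4697, 0.2237, 0.0867]
tool_rot: [2.089, 2.346, 0.001]
contact_force: [-7.1, -2.2, 22.5]
opening: -0.0002
grip_force: 11.0
```

{"op": "servo_tool", "data": {
  "increments": [
    [[0, 0, 0, -4, 0], [0, 0, 0, -8.5, 0], [0, 0, 0, -13, 0], [0, 0, 0, -17, 0], [0, 0, 0, -17, 0]]
  ]
}}

```text
t: 3.15
tool_pos: [0.472, 0.2243, 0.2622]
tool_rot: [2.085, 2.342, 0.016]
contact_force: [0.6, -1.2, -0.1]
opening: -0.0002
grip_force: 0.0
```

```bash
python3 -c "
from h import *
snap('wrist','w2.png');print(ctrl.get_obs()['tool_pos'])"
```

```text
[0.47065475 0.22386752 0.25854239]
```

View pics/w2.png

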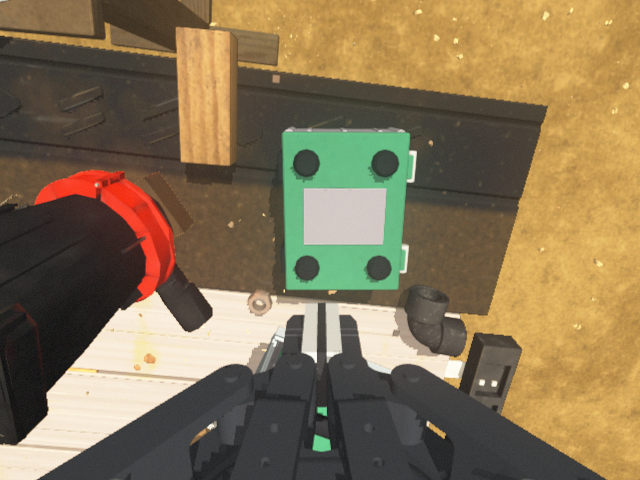

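```bash
cat > lugs.py <<'E'
from lc import *
from scipy.optimize import least_squares
import sys
def lugs(fn,box,show=1):
    im=cv2.imread('pics/'+fn+'.png');g=im.max(2)<60;m=np.zeros_like(g);x0,y0,x1,y1=box;m[y0:y1,x0:x1]=g[y0:y1,x0:x1]
    n,l,s,c=cv2.connectedComponentsWithStats(m.astype(np.uint8))
    return [(s[i].tolist(),c[i].round(1).tolist()) for i in range(1,n) if s[i][4]>150]
if __name__=='__main__':
    c=lugs('w2',(287,140,398,284));print(c)
    P=np.array([k[1] for k in c])
    L=np.array([(sx*32,sy*46,75) for sx in(-1,1) for sy in(-1,1)])/1000
    def f(w):
        q=proj('w2',R.from_euler('z',w[2]).apply(L)+[w[0],w[1],0]);d=q[:,None]-P[None];j=(d**2).sum(2).argmin(1);return d[range(4),j].ravel()
    r=least_squares(f,v);print(r.x,r.fun.round(1))
    w=r.x
    print(proj('w2',R.from_euler('z',w[2]).apply(np.array([(sx*52,sy*70,68) for sx in(-1,1) for sy in(-1,1)])/1000)+[w[0],w[1],0]).round())
E
python3 lugs.py
```

```text
[]Traceback (most recent call last):
  File "lugs.py", line 14, in <module>
    r=least_squares(f,v);print(r.x,r.fun.round(1))
    return func(*args, **kwargs)
    vector_fun = VectorFunction(
        fun_wrapped,
    ...<6 lines>...
        workers=workers
    )
    self._update_fun()
    ~~~~~~~~~~~~~~~~^^
    self.f = self.fun_wrapped(xp_copy(self.x))
             ~~~~~~~~~~~~~~~~^^^^^^^^^^^^^^^^^
    return np.atleast_1d(self.fun(x))
                         ~~~~~~~~^^^
    return self.f(x, *self.args, **self.kwargs)
           ~~~~~~^^^^^^^^^^^^^^^^^^^^^^^^^^^^^^
  File "lugs.py", line 13, in f
    q=proj('w2',R.from_euler('z',w[2]).apply(L)+[w[0],w[1],0]);d=q[:,None]-P[None];j=(d**2).sum(2).argmin(1);return d[range(4),j].ravel()
                                                                 ~~~~~~~~~^~~~~~~~
ValueError: operands could not be broadcast together with shapes (4,1,2) (1,0)
```

```bash
sed -i 's/g=im.max(2)<60/g=im.max(2)<85/' lugs.py; python3 -c "
import cv2;i=cv2.imread('pics/w2.png');print(i.shape,i[160:166:3,296:318:3].tolist())"; python3 lugs.py 2>&1|tail -8
```

```text
(480, 640, 3) [[[53, 60, 53], [61, 65, 60], [60, 66, 61], [59, 68, 62], [62, 68, 62], [64, 72, 66], [65, 71, 62], [53, 62, 53]], [[57, 65, 59], [63, 69, 62], [67, 72, 65], [64, 71, 63], [63, 71, 59], [64, 72, 63], [63, 71, 63], [56, 64, 54]]]
[([293, 150, 26, 27, 542], [305.7, 163.0]), ([372, 150, 26, 27, 549], [384.5, 163.2]), ([295, 256, 24, 24, 443], [306.5, 267.6]), ([367, 256, 24, 24, 444], [378.3, 267.6])]
[0.49330377 0.22715966 0.1114497 ] [-0.4  0.8 -0.5 -0.7  0.4  0.8  0.5 -0.6]
[[285. 290.]
 [280. 131.]
 [398. 290.]
 [410. 131.]]
```

```bash
python3 -c "
from h import *
go(.585,.007,.28,1.2576)"
```

```text
[-22.86   8.87  -2.11] -65.4
```

{"op": "servo_tool", "data": {
  "increments": [
    [[8, -4, 1.6, -1.2, -8.4], [8, -8, 3.2, -2.1, -16.8], [8, -12, 4.8, -2.1, -25.2], [8, -16, 6.4, -2.1, -33.6], [8, -20, 8, -2.1, -42]]
  ]
}}

```text
t: 3.7
tool_pos: [0.5713, 0.0323, 0.2733]
tool_rot: [-1.11, -2.935, 0.002]
contact_force: [0.6, 1.1, 0.1]
opening: 0.0724
grip_force: 0.0
```

```bash
python3 -c "
from h import *
go(.585,.007,.28,1.2576)"
```

```text
[-2.7  -0.99 -0.67] -23.5
```

{"op": "servo_tool", "data": {
  "increments": [
    [[8, -1.5, -0.5, -0.5, -8.4], [8, -2.7, -1, -0.7, -16.8], [8, -2.7, -1, -0.7, -23.5], [8, -2.7, -1, -0.7, -23.5], [8, -2.7, -1, -0.7, -23.5]]
  ]
}}

```text
t: 4.2
tool_pos: [0.5843, 0.0086, 0.2811]
tool_rot: [-0.503, -3.098, 0.0]
contact_force: [-0.6, -0.4, -0.6]
opening: 0.0801
grip_force: 0.0
```

```bash
python3 -c "
from h import *
snap('wrist','w3.png');print(ctrl.get_obs()['tool_pos'])"
```

```text
[0.58439628 0.0087992  0.28157857]
```

View pics/w3.png

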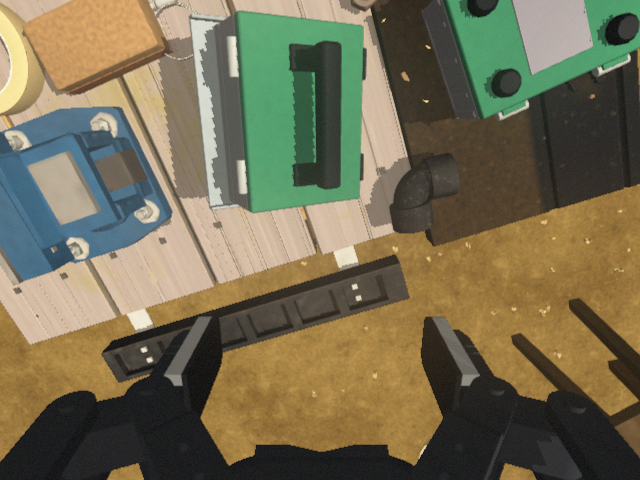

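```bash
cat > fu.py <<'E'
from h import *
from scipy.optimize import least_squares
def T(w,L): return (R.from_euler('z',w[3])*R.from_euler('y',-w[4])).apply(np.array(L,float)/1000)+w[:3]
L=[(52,-70,58),(-52,-70,58),(-52,70,58),(52,70,58),(0,-50,94),(0,50,94)];P=np.array([(237,10),(363,24),(361,200),(246,212),(329,41),(328,188)])
for fr in (0,1):
    full=lambda w:np.r_[w[:4],w[4] if fr else np.radians(30)]
    r=least_squares(lambda w:(proj('w3',T(full(w),L))-P).ravel(),[.497,-.01,.036,-1.884]+[.52]*fr);w=full(r.x)
    print(w,r.fun.round(1)); print('handle',T(w,[(0,0,88)]))
E
python3 fu.py
```

```text
[ 0.49648913 -0.00454513  0.0370614  -1.89193467  0.52359878] [-1.5 -1.4 -0.2  1.3 -3.7 -1.4  2.5  0.9  1.2 -0.1  1.1  0.9]
handle [[0.5103776  0.03720544 0.11327163]]
[ 0.4972917  -0.00201574  0.03511452 -1.89216021  0.47932743] [-1.6 -0.5  1.9  0.9 -1.9 -1.1  2.2 -0.1 -0.3 -0.2 -0.2  0.9]
handle [[0.51011062 0.03649064 0.11319739]]
```

```bash
python3 -c "
from h import *
go(.5103,.037,.121,1.2496)"
```

```text
[ 7.88  0.35 16.08] 0.0
```

{"op": "servo_tool", "data": {
  "increments": [
    [[4, 3, 0.2, 2, 0], [4, 6, 0.3, 4, 0], [4, 7.9, 0.35, 7, 0], [4, 7.9, 0.35, 9, 0], [4, 7.9, 0.35, 10, 0]]
  ]
}}

```text
t: 4.75
tool_pos: [0.5091, 0.0374, 0.1805]
tool_rot: [-0.499, -3.098, 0.001]
contact_force: [0.2, -0.8, 0.1]
opening: 0.0399
grip_force: 0.0
```

```bash
python3 -c "
from h import *
go(.5103,.037,.121,1.2496)"
```

```text
[-0.15  0.01  5.95] 0.1
```

{"op": "servo_tool", "data": {
  "increments": [
    [[4, 0, 0, 2, 0], [4, 0, 0, 4, 0], [4, 0, 0, 5.5, 0], [4, 0, 0, 5.9, 0], [4, 0, 0, 5.9, 0]]
  ]
}}

```text
t: 5.25
tool_pos: [0.511, 0.0367, 0.1239]
tool_rot: [-0.5, -3.101, 0.0]
contact_force: [0.3, 0.2, 0.3]
opening: 0.0399
grip_force: 0.0
```

{"op": "servo_tool", "data": {
  "increments": [
    [[2, 0, 0, 0, 0], [1, 0, 0, 0, 0], [0.5, 0, 0, 0, 0], [0.5, 0, 0, 0, 0], [0.5, 0, 0, 0, 0]]
  ],
  "newtons": 35
}}

```text
t: 5.75
tool_pos: [0.5122, 0.0373, 0.1258]
tool_rot: [0.499, 3.099, 0.003]
contact_force: [1.4, 5.2, 2.8]
opening: 0.018
grip_force: 34.3
```

{"op": "servo_tool", "data": {
  "increments": [
    [[0.5, 0, 0, -1, 0], [0.5, 0, 0, -2.5, 0], [0.5, 0, 0, -4, 0], [0.5, 0, 0, -5.5, 0], [0.5, 0, 0, -7, 0]]
  ],
  "newtons": 70
}}

```text
t: 6.25
tool_pos: [0.5111, 0.0365, 0.196]
tool_rot: [0.5, 3.101, -0.0]
contact_force: [-0.2, -0.1, -2.6]
opening: 0.0167
grip_force: 68.5
```

{"op": "servo_tool", "data": {
  "increments": [
    [[0.5, 0, 0, -2, 0], [0.5, 0, 0, -4, 0], [0.5, 0, 0, -5.5, 0], [0.5, 0, 0, -5.5, 0], [0.5, 0, 0, -5.5, 0]]
  ],
  "newtons": 110
}}

```text
t: 6.75
tool_pos: [0.5109, 0.0366, 0.2493]
tool_rot: [0.499, 3.101, -0.0]
contact_force: [-1.2, 0.2, -3.4]
opening: 0.0148
grip_force: 107.7
```

```bash
python3 -c "
from h import *
snap('scene','sc1.png');o=ctrl.get_obs();print(o)
a=cv2.imread('pics/sc1.png')[60:310,200:450];cv2.imwrite('pics/c3.png',cv2.resize(a,None,fx=2.4,fy=2.4,interpolation=cv2.INTER_CUBIC))"
```

```text
{'t': 6.8, 'q': array([-7.37523740e-02, -2.20396380e-01,  1.87302697e+00, -2.85115165e-05,
        1.49056890e+00, -1.32525581e+00]), 'dq': array([ 2.44398125e-03,  1.10005322e-02,  1.58425083e-02, -2.00053269e-03,
        2.78924452e-03, -3.47293168e-05]), 'effort': array([-1.70404419e-03, -3.00334597e+01, -4.00799096e+01, -8.33661226e-02,
        7.94549414e-04, -9.98959913e-04]), 'tool_pos': array([0.51048979, 0.03667659, 0.24835133]), 'tool_rot': array([-4.99158649e-01, -3.10006516e+00,  2.60873017e-04]), 'contact_force': array([ 0.14202745, -0.20459435, -3.16326991]), 'wrist_torque': array([ 0.13232142, -0.06110904, -0.04312806]), 'grip_force': 107.69932061433792, 'opening': 0.014445974337820683}
```

View pics/c3.png

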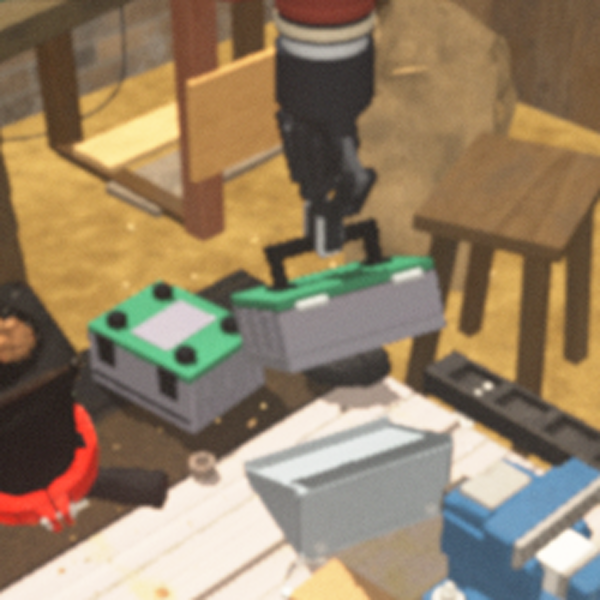

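```bash
python3 -c "
from h import *
go(.4933,.2272,.25,.1114)"
```

```text
[ 7.61 17.55 -0.16] 65.3
```

{"op": "servo_tool", "data": {
  "increments": [
    [[0.5, 0.8, 1.8, -0.1, 4], [0.5, 2, 4.6, -0.2, 11], [0.5, 3.2, 7.4, -0.2, 18], [0.5, 4.4, 10.2, -0.2, 25], [0.5, 5.6, 13, -0.2, 32]]
  ]
}}

```text
t: 7.3
tool_pos: [0.4977, 0.1786, 0.2494]
tool_rot: [-1.341, -2.838, 0.003]
contact_force: [0.5, 0.3, -2.8]
opening: 0.0147
grip_force: 108.0
```

```bash
python3 -c "
from h import *
go(.4933,.2272,.25,.1114)"
```

```text
[ 4.03  2.75 -0.06] 33.0
```

{"op": "servo_tool", "data": {
  "increments": [
    [[0.5, 1.2, 0.9, 0, 8], [0.5, 2.2, 1.6, 0, 16], [0.5, 3.2, 2.2, 0, 24], [0.5, 4, 2.75, 0, 31], [0.5, 4, 2.75, 0, 33]]
  ]
}}

```text
t: 7.8
tool_pos: [0.4933, 0.2268, 0.2493]
tool_rot: [-2.088, -2.345, 0.004]
contact_force: [0.1, -0.1, -3.5]
opening: 0.0149
grip_force: 108.1
```

{"op": "servo_tool", "data": {
  "increments": [
    [[0.5, 0, 0, 0, 0], [0.5, 0, 0, 0, 0]]
  ]
}}

```text
t: 8.0
tool_pos: [0.4938, 0.2258, 0.25]
tool_rot: [-2.086, -2.348, 0.003]
contact_force: [0.4, 0.2, -3.3]
opening: 0.0149
grip_force: 108.1
```

```bash
python3 -c "
from h import *
snap('wrist','w4.png');print(ctrl.get_obs()['tool_pos']);snap('scene','sc2.png');snap('top','top2.png')
a=cv2.imread('pics/w4.png')
b=cv2.imread('pics/sc2.png')[100:240,200:340];c=cv2.imread('pics/top2.png')[160:260,150:270]
m=np.zeros((600,800,3),np.uint8);m[:,:]=0
m[:360,:480]=cv2.resize(a,(480,360),interpolation=cv2.INTER_AREA)
m[:420,480:800]=0
m[:320,480:800]=cv2.resize(b,(320,320),interpolation=cv2.INTER_CUBIC)
m[360:600,:288]=cv2.resize(c,(288,240),interpolation=cv2.INTER_CUBIC)
cv2.imwrite('pics/m4.png',m);go(.4933,.2272,.25,.1114)"
```

```text
[0.49391465 0.22571849 0.2503255 ]
[ 0.15 -0.07  0.09] 0.3
```

View pics/m4.png

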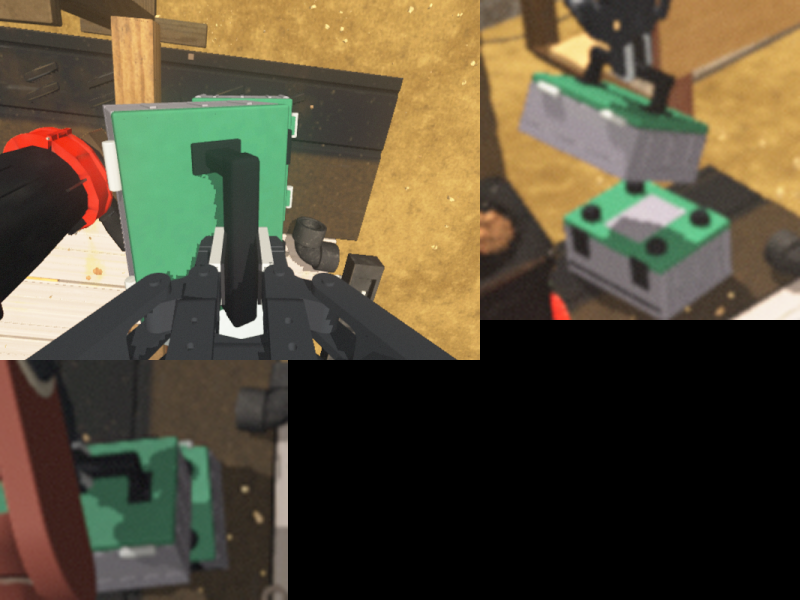

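```bash
cat > fu4.py <<'E'
from h import *
from scipy.optimize import least_squares
def T(w,L): return (R.from_euler('z',w[3])*R.from_euler('y',-w[4])).apply(np.array(L,float)/1000)+w[:3]
LW=[(52,-70,58),(-52,-70,58)];PW=np.array([(149.,149),(389,131)])
LS=[(52,-70,58),(-52,70,58),(52,70,0),(52,-70,0),(-52,70,0)]
PS=(np.array([(535.,75),(707,127),(628,178),(522,128),(697,182)])-[480,0])/2.2857+[200,100]
f=lambda w:np.r_[(proj('w4',T(w,LW))-PW).ravel()*.7,(proj('sc2',T(w,LS))-PS).ravel()]
r=least_squares(f,[.46,.225,.16,.1114-np.pi,.5]);w=r.x;print(w,r.fun.round(1));b=T(w,[(0,0,88),(-52,0,0),(52,0,0)]);print(b)
o=ctrl.get_obs();print(o['tool_pos'])
E
python3 fu4.py
```

```text
[ 0.45467944  0.22421968  0.15820158 -2.98494246  0.4858566 ] [ 1.3  0.1 -1.2  0.5 -2.  -1.5  1.5 -2.4 -0.4  0.7 -2.1  1.6 -0.9 -1. ]
[[0.49526928 0.23063061 0.2360178 ]
 [0.50009872 0.23139339 0.13391935]
 [0.40926016 0.21704596 0.18248381]]
[0.49413054 0.22575176 0.25085016]
```

{"op": "servo_tool", "data": {
  "increments": [
    [[0.5, 0, 1.5, 0, 0], [0.5, 0, 3, 0.5, 0], [0.5, 0, 4.2, 2, 0], [0.5, 0, 4.2, 4, 0], [0.5, 0, 4.2, 5.2, 0]]
  ],
  "newtons": 60
}}

```text
t: 8.65
tool_pos: [0.5356, 0.2305, 0.1975]
tool_rot: [-2.087, -2.346, 0.003]
contact_force: [-0.7, -0.7, -2.6]
opening: 0.0145
grip_force: 108.1
```

{"op": "servo_tool", "data": {
  "increments": [
    [[0.5, 0, 0, 0.2, 0], [0.5, 0, 0, 0.4, 0], [0.5, 0, 0, 0.6, 0], [0.5, 0, 0, 0.8, 0], [0.5, 0, 0, 1.0, 0]]
  ],
  "newtons": 30
}}

```text
t: 9.15
tool_pos: [0.5363, 0.2311, 0.1901]
tool_rot: [2.087, 2.347, 0.002]
contact_force: [-0.6, -0.0, -4.2]
opening: 0.0145
grip_force: 108.1
```

{"op": "servo_tool", "data": {
  "increments": [
    [[0.5, 0, 0, 0.2, 0], [0.5, 0, 0, 0.4, 0], [0.5, 0, 0, 0.6, 0], [0.5, 0, 0, 0.8, 0]]
  ]
}}

```text
t: 9.55
tool_pos: [0.5368, 0.2312, 0.1821]
tool_rot: [2.087, 2.346, 0.004]
contact_force: [1.6, 2.7, 2.0]
opening: 0.0149
grip_force: 107.6
```

{"op": "servo_tool", "data": {
  "increments": [
    [[1.6, 0, 0, 0, 0], [1.7, 0, 0, 0, 0], [1.7, 0, 0, 0.1, 0]]
  ],
  "newtons": 40
}}

```text
t: 9.85
tool_pos: [0.5367, 0.2314, 0.1815]
tool_rot: [2.087, 2.347, 0.004]
contact_force: [2.0, 2.5, 3.7]
opening: 0.017
grip_force: 53.3
```

{"op": "servo_tool", "data": {
  "increments": [
    [[1.7, 0, -0.3, 0.1, 0], [1.7, 0, -0.6, 0.2, 0], [1.7, 0, -0.9, 0.3, 0], [1.7, 0, -1.2, 0.35, 0], [1.7, 0, -1.5, 0.4, 0]]
  ]
}}

```text
t: 10.35
tool_pos: [0.5206, 0.229, 0.1772]
tool_rot: [-2.087, -2.348, 0.001]
contact_force: [-0.6, 0.0, 4.4]
opening: 0.0171
grip_force: 35.0
```

{"op": "servo_tool", "data": {
  "increments": [
    [[1.7, 0, -0.4, 0.1, 0], [1.7, 0, -0.8, 0.25, 0], [1.7, 0, -1.2, 0.4, 0], [1.7, 0, -1.6, 0.55, 0], [1.7, 0, -2.0, 0.75, 0]]
  ]
}}

```text
t: 10.85
tool_pos: [0.4999, 0.2263, 0.1672]
tool_rot: [-2.087, -2.347, 0.004]
contact_force: [-1.6, -0.2, -1.0]
opening: 0.0168
grip_force: 0.6
```

{"op": "servo_tool", "data": {
  "increments": [
    [[0.5, 0, 0, 0, 0], [0.5, 0, 0, 0, 0], [0.5, 0, 0, 0, 0]]
  ],
  "newtons": 60
}}

```text
t: 11.15
tool_pos: [0.5007, 0.2266, 0.1679]
tool_rot: [-2.087, -2.347, 0.002]
contact_force: [0.5, -1.2, -3.7]
opening: 0.0145
grip_force: 61.4
```

```bash
python3 -c "
from h import *
snap('wrist','w5.png');print(ctrl.get_obs()['tool_pos']);snap('scene','sc5.png')
a=cv2.imread('pics/w5.png');b=cv2.imread('pics/sc5.png')[130:260,210:340]
m=np.zeros((600,800,3),np.uint8)
m[:360,:480]=a[:360,80:560]
m[:320,480:800]=cv2.resize(b,(320,320),interpolation=cv2.INTER_CUBIC)
cv2.imwrite('pics/m5.png',m);go(.4933,.2272,.25,.1114)"
```

```text
[0.50083326 0.22664478 0.16805073]
[ 0.14 -0.76 -8.19] 0.3
```

View pics/m5.png

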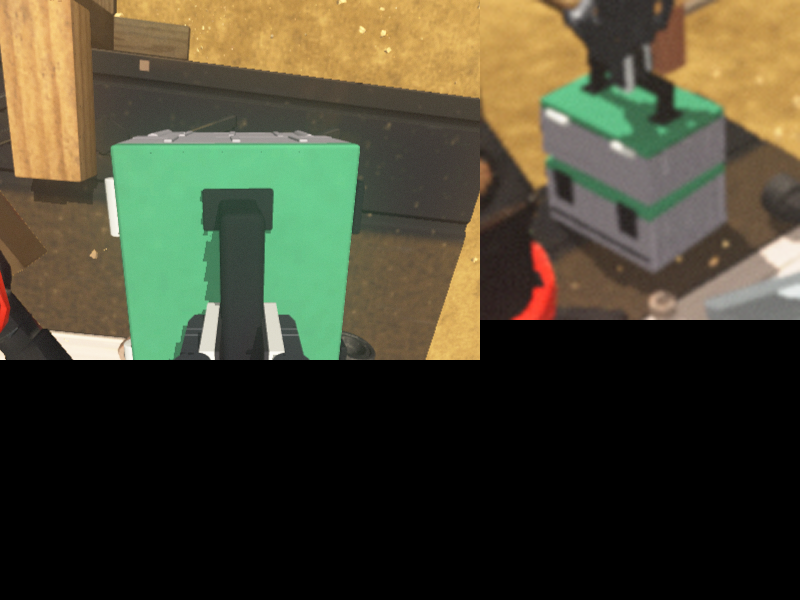

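{"op": "servo_tool", "data": {
  "increments": [
    [[0.5, 0, 0, 0.2, 0], [0.5, 0, 0, 0.4, 0], [0.5, 0, 0, 0.4, 0]]
  ]
}}

```text
t: 11.55
tool_pos: [0.5012, 0.2267, 0.1664]
tool_rot: [-2.088, -2.347, 0.002]
contact_force: [-6.4, -2.4, 4.9]
opening: 0.0147
grip_force: 62.9
```

{"op": "servo_tool", "data": {
  "increments": [
    [[0.5, 0, -0.2, 0, 0], [0.5, 0, -0.4, 0, 0], [0.5, 0, -0.6, 0, 0], [0.5, 0, -0.6, 0, 0]]
  ]
}}

```text
t: 11.95
tool_pos: [0.4961, 0.2261, 0.1656]
tool_rot: [2.086, 2.346, 0.004]
contact_force: [1.7, -2.2, -0.0]
opening: 0.0145
grip_force: 60.7
```

```bash
python3 -c "
from h import *
snap('scene','sc6.png');print(ctrl.get_obs()['tool_pos'],ctrl.get_obs()['contact_force'])
for fn in('sc5','sc6'):
  a=cv2.imread('pics/'+fn+'.png').astype(int)
  for u in (270,274,278,282):
    g=a[:,u,1]-a[:,u,2]; print(fn,u,[(v,int(g[v])) for v in range(180,245) if g[v]>22])
"
```

```text
[0.49605338 0.22614368 0.16553165] [ 1.66271283 -1.50430134 -0.31603176]
sc5 270 [(180, 78), (181, 88), (182, 87), (183, 88), (184, 73), (185, 59), (186, 49), (187, 51), (188, 44), (189, 26), (210, 35), (211, 50), (212, 49), (213, 39)]
sc5 274 [(180, 46), (181, 48), (182, 49), (183, 47), (184, 47), (185, 48), (186, 50), (187, 48), (188, 52), (189, 53), (190, 51), (191, 43), (192, 28), (212, 33), (213, 48), (214, 51), (215, 49), (216, 42), (217, 28)]
sc5 278 [(180, 41), (181, 44), (182, 46), (183, 46), (184, 47), (185, 48), (186, 46), (187, 50), (188, 51), (189, 51), (190, 51), (191, 53), (192, 48), (193, 38), (214, 41), (215, 50), (216, 54), (217, 50), (218, 45), (219, 27)]
sc5 282 [(180, 28), (181, 56), (182, 72), (183, 71), (184, 60), (185, 51), (186, 48), (187, 49), (188, 49), (189, 48), (190, 44), (191, 33), (212, 34), (213, 47), (214, 52), (215, 48), (216, 42), (217, 26)]
sc6 270 [(180, 49), (181, 48), (182, 54), (183, 61), (184, 71), (185, 73), (186, 66), (187, 55), (188, 51), (189, 50), (190, 49), (191, 43), (192, 26), (212, 27), (213, 33)]
sc6 274 [(180, 47), (181, 48), (182, 47), (183, 46), (184, 47), (185, 49), (186, 44), (187, 48), (188, 49), (189, 46), (190, 50), (191, 53), (192, 54), (193, 50), (194, 42), (195, 23), (214, 27), (215, 39), (216, 38), (217, 27)]
sc6 278 [(182, 36), (183, 45), (184, 48), (185, 47), (186, 50), (187, 51), (188, 49), (189, 49), (190, 50), (191, 50), (192, 50), (193, 49), (194, 43), (195, 28), (215, 25), (216, 45), (217, 52), (218, 47), (219, 29)]
sc6 282 [(183, 53), (184, 76), (185, 82), (186, 71), (187, 56), (188, 50), (189, 48), (190, 49), (191, 47), (192, 39), (193, 23), (213, 35), (214, 47), (215, 48), (216, 42), (217, 27)]
```

{"op": "servo_tool", "data": {
  "increments": [
    [[0.5, 0, -0.05, 0.2, 0], [0.5, 0, -0.1, 0.4, 0], [0.5, 0, -0.1, 0.6, 0], [0.5, 0, -0.1, 0.6, 0]]
  ]
}}

```text
t: 12.4
tool_pos: [0.4945, 0.226, 0.1639]
tool_rot: [2.087, 2.348, -0.002]
contact_force: [-12.8, -6.7, 23.8]
opening: 0.0145
grip_force: 64.0
```

{"op": "servo_tool", "data": {
  "increments": [
    [[0.5, -0.1, -0.2, -0.1, 0], [0.5, -0.2, -0.3, -0.2, 0], [0.5, -0.2, -0.3, -0.2, 0]]
  ]
}}

```text
t: 12.7
tool_pos: [0.4928, 0.2249, 0.1633]
tool_rot: [2.086, 2.347, 0.008]
contact_force: [0.2, 1.2, 7.6]
opening: 0.0145
grip_force: 62.1
```

{"op": "servo_tool", "data": {
  "increments": [
    [[2, 0, 0, 0, 0], [3.5, 0, 0, 0, 0], [3.5, 0, 0, 0, 0], [3.5, 0, 0, -3, 0], [3.5, 0, 0, -7, 0]]
  ]
}}

```text
t: 13.2
tool_pos: [0.4893, 0.223, 0.2276]
tool_rot: [-2.085, -2.344, 0.011]
contact_force: [0.6, 0.2, 1.1]
opening: 0.0353
grip_force: 0.0
```

{"op": "servo_tool", "data": {
  "increments": [
    [[3.5, -3, 0, -4, 0], [3.5, -6, 0, -6, 0], [3.5, -8, 0, -6, 0], [3.5, -8, 0, -6, 0], [3.5, -8, 0, -6, 0]]
  ]
}}

```text
t: 13.7
tool_pos: [0.5004, 0.1442, 0.2898]
tool_rot: [-2.088, -2.345, 0.002]
contact_force: [-0.3, 0.5, 0.1]
opening: 0.035
grip_force: 0.0
```

```bash
python3 -c "
from h import *
snap('scene','sc7.png');snap('wrist','w7.png');o=ctrl.get_obs();print(o['tool_pos'],o['contact_force'])
a=cv2.imread('pics/sc7.png').astype(int)
for u in range(238,306,4):
    g=a[:,u,1]-a[:,u,2]; print(u,[v for v in range(150,245) if g[v]>22])
a=cv2.imread('pics/w7.png').astype(int);m=((a[:,:,1]-a[:,:,2])>40).astype(np.uint8)
m=cv2.morphologyEx(m,cv2.MORPH_OPEN,np.ones((5,5)))
c=max(cv2.findContours(m,cv2.RETR_EXTERNAL,cv2.CHAIN_APPROX_NONE)[0],key=cv2.contourArea);print(cv2.approxPolyDP(c,6,True)[:,0].tolist())
"
```

```text
[0.50022029 0.14483819 0.2895057 ] [-0.66947772  0.17581277  0.47992733]
238 [171, 172, 173, 174, 175, 176, 177, 178, 197]
242 [168, 169, 170, 171, 172, 173, 174, 175, 176, 177, 178, 179, 180]
246 [166, 167, 168, 169, 170, 171, 172, 173, 174, 175, 176, 177, 178, 179, 180, 181, 182, 183]
250 [164, 165, 166, 167, 168, 169, 170, 171, 172, 173, 174, 175, 176, 177, 178, 179, 180, 181, 182, 183, 184, 185]
254 [171, 172, 173, 174, 175, 176, 177, 178, 179, 180, 181, 182, 183, 184, 185, 186, 187, 205, 206]
258 [170, 171, 172, 173, 174, 175, 176, 177, 178, 179, 180, 181, 182, 183, 184, 185, 186, 187, 188, 189, 207, 208]
262 [165, 166, 167, 168, 169, 170, 171, 172, 173, 174, 175, 176, 177, 178, 179, 180, 181, 182, 183, 184, 185, 186, 187, 188, 189, 190, 210]
266 [166, 167, 168, 169, 170, 171, 172, 173, 174, 175, 176, 177, 178, 179, 180, 181, 182, 183, 184, 185, 186, 187, 188, 189, 190, 191]
270 [167, 168, 169, 170, 171, 172, 173, 174, 175, 176, 177, 178, 179, 180, 181, 182, 183, 184, 185, 186, 187, 188, 189, 190, 191, 192, 193]
274 [169, 170, 171, 172, 173, 174, 175, 176, 177, 178, 179, 180, 18
[... 289 characters left out ...]
94, 215, 216, 217]
286 [167, 168, 169, 170, 171, 172, 173, 174, 175, 182, 183, 184, 185, 186, 187, 188, 189, 190, 191, 192, 212, 213, 214]
290 [168, 169, 170, 171, 172, 173, 174, 175, 176, 177, 178, 179, 180, 181, 182, 183, 184, 185, 186, 187, 188, 189, 209, 210, 211]
294 [170, 171, 172, 173, 174, 175, 176, 177, 178, 179, 180, 181, 182, 183, 184, 185, 186, 207, 208, 209]
298 [171, 172, 173, 174, 175, 176, 177, 178, 179, 180, 181, 182, 183, 184, 204, 205, 206]
302 [173, 174, 175, 176, 177, 178, 179, 180, 181, 201, 202, 203]
[[247, 2], [258, 208], [302, 206], [311, 89], [300, 38], [315, 24], [347, 32], [337, 91], [337, 162], [345, 165], [345, 185], [326, 195], [325, 208], [389, 208], [402, 2]]
```

```bash
python3 -c "
from h import *
v=[.4933,.2272,.1114]
W=lambda x,y,z:R.from_euler('z',v[2]).apply(np.array([x,y,z])/1000)+[v[0],v[1],0]
for y in (-52,): 
  print('corner',proj('sc7',[W(-52,-70,58),W(-52,-70,68),W(-52,-70,78),W(-52,-70,126)]).round(1).tolist())
  print('right',proj('sc7',[W(30,-70,58),W(30,-70,68)]).round(1).tolist())
print('wr seat',proj('w7',[W(-52,-70,126),W(52,-70,126)]).round(1).tolist());print('wr +6',proj('w7',[W(-52,-70,132),W(52,-70,132)]).round(1).tolist())
a=cv2.imread('pics/sc7.png').astype(int)
for u in(276,279,290,298): print(u,[(vv,a[vv,u].tolist()) for vv in range(198,224,1)][::1][4:])
a=cv2.imread('pics/w7.png').astype(int);
for r in (203,170,60,20):
  g=(a[r,:,1]-a[r,:,2])>40; i=np.where(g)[0]; i=i[(i>200)&(i<450)];print(r,i.min(),i.max())
"
```

```text
corner [[277.9, 219.9], [277.7, 216.3], [277.4, 212.7], [275.9, 194.8]]
right [[302.2, 203.1], [302.1, 199.6]]
wr seat [[256.9, 209.6], [391.7, 210.6]]
wr +6 [[255.6, 211.6], [393.1, 212.5]]
276 [(202, [120, 119, 125]), (203, [121, 118, 126]), (204, [118, 116, 125]), (205, [116, 117, 124]), (206, [117, 117, 124]), (207, [116, 115, 122]), (208, [117, 115, 120]), (209, [118, 118, 125]), (210, [115, 116, 124]), (211, [117, 115, 123]), (212, [115, 112, 121]), (213, [116, 116, 123]), (214, [117, 117, 123]), (215, [111, 114, 114]), (216, [100, 116, 98]), (217, [93, 113, 81]), (218, [91, 113, 85]), (219, [104, 113, 103]), (220, [113, 113, 116]), (221, [117, 117, 124]), (222, [119, 116, 124]), (223, [118, 119, 126])]
279 [(202, [114, 111, 118]), (203, [112, 110, 115]), (204, [110, 107, 115]), (205, [114, 111, 118]), (206, [112, 108, 117]), (207, [113, 111, 120]), (208, [111, 110, 118]), (209, [113, 110, 121]), (210, [114, 112, 121]), (211, [116, 114, 123]), (212, [117, 113, 122]), (213, [115, 111, 120]), (214, [114, 110, 118]), (215, [108, 110, 112]), (216, [106, 120, 104]), (217, [95, 118, 
[... 541 characters left out ...]
3, 119]), (219, [117, 114, 122]), (220, [115, 112, 119]), (221, [115, 114, 120]), (222, [111, 111, 117]), (223, [114, 113, 119])]
298 [(202, [111, 115, 111]), (203, [97, 114, 94]), (204, [92, 116, 81]), (205, [86, 114, 74]), (206, [93, 115, 86]), (207, [105, 117, 106]), (208, [112, 113, 116]), (209, [115, 114, 121]), (210, [113, 112, 120]), (211, [115, 112, 119]), (212, [112, 114, 119]), (213, [113, 111, 119]), (214, [115, 114, 119]), (215, [116, 115, 120]), (216, [112, 112, 118]), (217, [112, 112, 118]), (218, [115, 114, 120]), (219, [112, 111, 118]), (220, [115, 114, 119]), (221, [116, 116, 122]), (222, [115, 114, 120]), (223, [115, 112, 120])]
203 258 391
170 256 393
60 249 399
20 247 402
```

```bash
python3 -c "
from h import *
print(ctrl.finish_job())"
```

```text
the job is handed in; nothing more can be done
None
```

The lower lid is shut and the carry case is set down over the four lugs. From the last camera pictures it sits flat and level on the lid, with the gripper clear of it. The job was handed in at about 14 s; no verdict came back.

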